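# Roll the long vial onto the reading line

### The arm

A 7-joint arm with a two-finger parallel gripper is mounted at the origin on a cart in front of the work surface, level with it; the furniture and walls round the work are solid. World frame = base frame: x ahead of the robot, y to its left, z up, the work surface at z = 0. Lengths are in mm, angles in rad, forces in N, time in s.
With the tool pointing down it reaches from about 400 to 850 mm from the base axis. Payload 10.4 kg.
Tool frame: the origin (TCP) lies at the very end of the fingers, on their centre line; the grasp point (between the pads) lies 19 mm behind it (ctrl.tcp_to_grasp is the distance from the TCP to the grasp point, in mm); z points along the fingers, y is the direction in which the jaws open and shut (so a half turn about z gives the same grasp; the last joint's range is limited). The gripper opens to 87 mm and grips with 3 to 60 N. Pads are 19 mm wide; open, the fingers measure 117 mm over their backs; the gripper's body (75 mm by 190 mm) begins 51 mm behind the grasp point.
Start: joints at [-1.258, 0.332, -0.065, 1.46, 0.022, 1.35, -0.088], TCP at [205.941, 590.119, 222.576] pointing down, gripper open.
Joint ranges: [-2.6, 2.6], [-0.5, 2.12], [-1.47, 1.34], [0.16, 2.42], [-1.27, 4.41], [0.06, 2.06], [-2.6, 2.6]. Speed limits (rad/s): [2.22, 2.22, 2.79, 2.79, 3.14, 3.14, 3.14].

### API

Orientations are given as a unit quaternion [w, x, y, z].
In Python, from workcell import ctrl gives the robot as it stands.
- The arm moves only by the tool arm_command, never from a script. Its argument "moves" is a list of rows, each an object with "linear": the shift along the tool's x, y, z normalised to -1 to 1, where 1 is 8 cm, a list of three; "spin": the turn about the tool's z normalised to -1 to 1, where 1 is 180 degrees. In form: [{"linear": [x, y, z], "spin": spin}, ...]. A call has 1 to 10 rows; each row shifts and turns the commanded pose from where the row before left it, along the tool's axes as they then stand; what a row does not reach is not made up. A row lasts 1/10 s, in which the tool goes at most 50 mm and 8.59 degrees, less where a joint would pass 70% of its speed; a pose out of reach is approached as far as the arm can. A call with a number of a shift or a turn outside -1 to 1 is refused whole. A call with a gripper value outside its range is refused whole. "fingers" is the closure, from 0 (fully open) to 1 (shut), set as the call begins (left out, the last holds). The fingers move at their own pace and stop on an object; the grip force is fixed at half the most. Time passes only in rows, so rows that do not move let the fingers close. It gives the time, the measured TCP pose, the force and the opening at its end, in the units of the state.
- ctrl.observe(): the state, without advancing time (a new reading comes with each control period).
- ctrl.read_camera(name): name is "side" or "top"; returns the picture (420x560x3 uint8, red, green, blue); there is no depth.
- ctrl.camera_info(name): a dict with "fx", "fy", "cx", "cy" (pixels), "cam_to_world" (4x4, takes a point from camera to world coordinates). Camera axes: x right, y up, looking along -z (the intrinsics and any distortion apply to the point x, -y, -z); pixel columns grow to the right and rows downward; lengths in mm; the calibration is good to about 2 mm. A picture is of the moment at which its call begins. camera_info takes no time and is no camera call.
- ctrl.sign_off(): hands the job in, once; it reports no verdict.
The state is a dict: "clock": time; "joint_positions": joint angles; "qd": joint speeds; "joint_efforts": joint torques, N m; "tcp_pos": TCP position; "tool_rot": TCP orientation; "force": force on the tool from outside, world axes, zero at the start; "ft_torque": the same for the moment, N m; "grip_width": finger opening in mm.
Only numpy, scipy, OpenCV 4.12 (cv2) and the standard library are available. Lean on these libraries where they do the work, as an engineer would, in place of code of your own. Each camera call takes 0.05 s, during which the arm holds its last target.

### The job

Two vials lie on the grey mat, one on each side of the line marked across it. With your fingertips on its top, push the top of the long vial sideways to roll it over the mat until it lies along the line, centred on it and at rest. Do not lift it or reach down beside it with the fingers, and leave the short vial, the specimen pot and the timer where they are.

Things in the scene. Friction and masses are not known exactly. Their poses are not given: they have to be found in the camera images.
- line_mid (a point): the middle of the marked line, on the mat's top, 3 mm above the bench. The line is black, flat, 3 mm wide, 80 mm long; x runs along it (away from the robot), y across it (to the left), z up. The mat is fixed, grey, 84 mm along the line and 220 mm across it, with a lip 4 mm high and 6 mm wide at its left and right ends. Its place and turn vary.
- vial_long: the long vial: amber glass, ribbed white cap, lying; a plain cylinder 62 mm long, 24 mm in diameter, cap too. Origin: its middle, on its axis, 12 mm above the mat. x runs along it, to the cap; y, z turn as it rolls (z up at the start). Starts 45 to 75 mm left or right of the line, about parallel. 22 to 43 g. A tip pressed lightly on its top rolls it half as far as the tip moves, so use several strokes; let go, it soon stops.
- vial_short: the short vial: amber glass, ribbed white cap, lying; a plain cylinder 40 mm long, 24 mm in diameter, cap too. Origin: its middle, on its axis, 12 mm above the mat. x runs along it, to the cap; y, z turn as it rolls (z up at the start). Starts 45 to 75 mm left or right of the line, about parallel. On the other side of the line from the long vial; bystander, leave alone.
- screen_edge (a point): fixed obstacle: the near edge, 0.2 m above the bench, of a tall upright clear glass screen, 6 mm thick with a 13 mm rail, that runs from here straight away from the robot (along x) to the wall. The work is on its right. An arm that starts on its left must draw back towards the robot and pass in front of this edge. (A fixed centrifuge, 150 mm high, stands behind the mat.)
- pot: specimen pot, 51 mm in diameter, 62 mm high, white with a yellow cap, upright on the bench left of the mat; bystander, leave alone. Origin: centre of its underside.
- timer: bench timer, upright white box 24 x 66 x 66 mm on the bench right of the mat; bystander, leave alone. Origin: centre of its underside.
Things that resemble listed ones, but are neither listed nor needed, are in the scene too. What is shaped like the vial_long but pink is not meant.

How it is judged:
By the outcome, as a careful person would: the job done as asked, in the order asked, and still so for the second after the job is handed in, with the robot touching nothing.
It also fails if it takes over 48 s, if anything falls off the work surface, if the arm or the gripper's body presses on something with over 40 N, if the wrist force passes 120 N, or if a joint passes its speed limit or range.

## Working session

There is one attempt and no reset: what is moved stays moved. The work goes in short steps, Python scripts to look and compute and a tool call to move; the robot and the scene stay as the last step left them, time stands still between calls to the robot, and variables do not carry over. Pictures are saved under pics/ and viewed, and the job is handed in when it is done.

Besides the shell and the picture viewer there is one more tool, called after "Call:" by a JSON object that holds its "api" and its "payload". arm_command: Moves the arm, as the interface text tells. Its arguments: {"type":"object","properties":{"moves":{"type":"array","items":{"type":"object","properties":{"linear":{"type":"array","items":{"type":"number"}},"spin":{"type":"number"}}}},"fingers":{"type":"number"}},"required":["moves"]}

```bash
ls; mkdir -p pics; python3 - <<'E'
from workcell import ctrl
import cv2
print(ctrl.observe())
for n in("top","side"):
    cv2.imwrite(f"pics/{n}0.png",ctrl.read_camera(n)[:,:,::-1]); print(n,ctrl.camera_info(n))
E
```

```text
pics
{'clock': 0.0, 'joint_positions': array([-1.25760023,  0.33284833, -0.06471041,  1.46091845,  0.0215937 ,
        1.34990891, -0.08846337]), 'qd': array([-0.00113504, -0.00016527, -0.0012505 , -0.00035184, -0.00039468,
       -0.0011587 ,  0.00068881]), 'joint_efforts': array([-4.46688352e-05, -6.23234868e+01,  2.48399185e-02, -3.89913619e+01,
       -6.13210606e-02,  3.94326006e-02,  1.62600163e-04]), 'tcp_pos': array([205.82255397, 589.73419977, 221.77958462]), 'tool_rot': array([-8.87053850e-05,  1.67077953e-01,  9.85943445e-01, -6.88189195e-04]), 'force': array([-0.15916997,  0.40935738,  0.61340847]), 'ft_torque': array([-0.02068266,  0.00159878, -0.02620386]), 'grip_width': 87.03984839741342}
top {'fx': 482.4863576421569, 'fy': 482.4863576421569, 'cx': 278.412333393999, 'cy': 218.06789177754743, 'cam_to_world': array([[-1.64646358e-02,  9.95151136e-01, -9.69697525e-02,
         3.61827430e+02],
       [-9.99701180e-01, -1.81369082e-02, -1.63891198e-02,
         6.54978121e+00],
       [-1.80683827e-02,  9.66709351e-02,  9.95152382e-01,
         1.16823889e+03],
       [ 0.00000000e+00,  0.00000000e+00,  0.00000000e+00,
         1.00000000e+00]])}
side {'fx': 424.0897983786389, 'fy': 424.0897983786389, 'cx': 282.6833527452785, 'cy': 210.56299759817048, 'cam_to_world': array([[ 9.69779980e-01,  1.31012397e-01, -2.05821629e-01,
         2.82321198e+02],
       [-2.43978903e-01,  5.17141630e-01, -8.20389438e-01,
        -7.25557102e+02],
       [-1.04225351e-03,  8.45813388e-01,  5.33477860e-01,
         6.38029616e+02],
       [ 0.00000000e+00,  0.00000000e+00,  0.00000000e+00,
         1.00000000e+00]])}
```

View pics/top0.png

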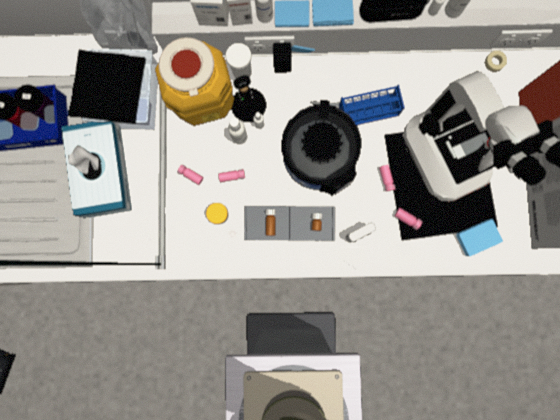

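View pics/side0.png

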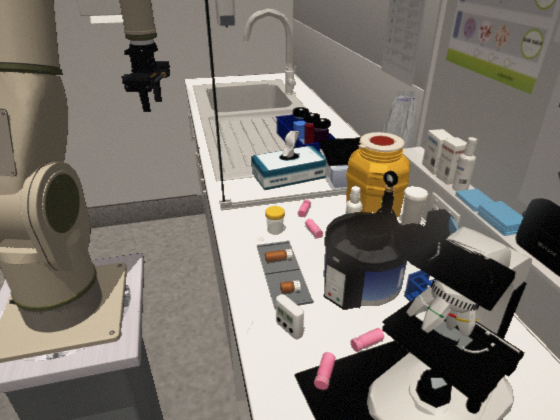

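The top view shows the mat at about (290,223). The long vial is left of the line at (270,222), the short one right of it at (317,222). The pot is at (217,213), the timer at (360,232), and the screen's near edge at about (160,265). The pink look-alikes at (190,175), (231,175), (388,178) and (407,218) aren't meant.

```bash
python3 - <<'E'
import cv2
a=cv2.imread("pics/top0.png")[195:250,195:385]; cv2.imwrite("pics/topc.png",cv2.resize(a,None,fx=4.2,fy=4.2,interpolation=cv2.INTER_CUBIC))
a=cv2.imread("pics/side0.png")[190:345,200:340]; cv2.imwrite("pics/sidec.png",cv2.resize(a,None,fx=3.8,fy=3.8,interpolation=cv2.INTER_CUBIC))
E
```

```text
(no output)
```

View pics/topc.png

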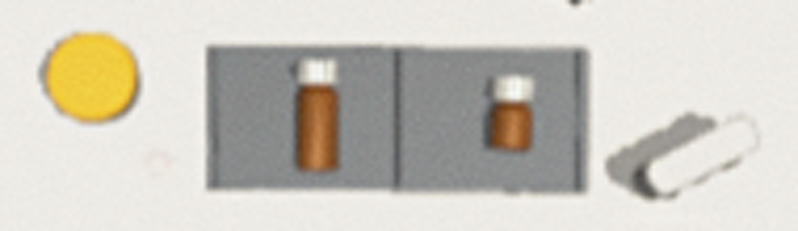

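View pics/sidec.png

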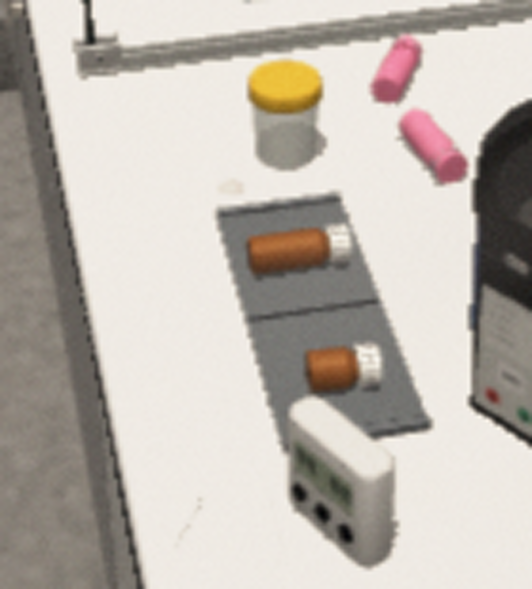

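```bash
cat > h.py <<'E'
import numpy as np
from workcell import ctrl
def ray(n,u,v):
    i=ctrl.camera_info(n);T=np.array(i["cam_to_world"])
    d=T[:3,:3]@np.array([(u-i["cx"])/i["fx"],-(v-i["cy"])/i["fy"],-1]);return T[:3,3],d
def onz(n,u,v,z):
    o,d=ray(n,u,v);return o+d*(z-o[2])/d[2]
def tri(p,q):
    (o1,d1),(o2,d2)=ray("top",*p),ray("side",*q)
    s=np.linalg.lstsq(np.c_[d1,-d2],o2-o1,rcond=None)[0]
    a=o1+s[0]*d1;b=o2+s[1]*d2;return (a+b)/2,np.linalg.norm(a-b)
T=lambda x,y:((x+.5)/4.2-.5+195,(y+.5)/4.2-.5+195)
S=lambda x,y:((x+.5)/3.8-.5+200,(y+.5)/3.8-.5+190)
E
python3 - <<'E'
from h import *
np.set_printoptions(precision=1,suppress=True)
for n,a,b in [("line far",(397,48),(378,300)),("line near",(396,190),(249,319)),("matFL",(208,46),(339,196)),("matNL",(208,189),(219,211)),("matFR",(587,48),(430,426)),
 ("long cap end",(318,60),(346,243)),("long base",(318,170),(252,254)),("short cap",(513,76),(378,364)),("short base",(510,150),(309,371))]:
    print(n,*tri(T(*a),S(*b)),onz("top",*T(*a),3 if n[0] in"lm" and n[:4]!="long" else 15),onz("side",*S(*b),3 if n[:2]!="lo" and n[0]!="s" else 15))
print("pot",onz("top",*T(92,77),62))
for z in(0,100,200): print("screen side",onz("side",*S(98,55),z))
print(onz("top",160,265,0),onz("top",160,265,200))
E
```

```text
line far [503.7  -0.7   2.2] 1.2440184415608186 [504.3  -0.8   3. ] [502.8  -1.5   3. ]
line near [422.7   1.2   2.5] 1.3061834855422723 [422.    1.3   3. ] [423.3   0.5   3. ]
matFL [507.6 108.9   1.5] 0.07003916033796521 [507.5 108.7   3. ] [507.1 106.9   3. ]
matNL [425.5 109.3   3.7] 2.123606277268168 [424.5 109.5   3. ] [426.7 110.2   3. ]
matFR [ 501.9 -110.6    2.2] 0.8858119250886928 [ 502.2 -110.6    3. ] [ 501.1 -111.4    3. ]
long cap end [496.   44.9  13. ] 1.8297808609059572 [496.7  44.6  15. ] [494.4  42.4  15. ]
long base [434.3  45.4  15.5] 1.5153638853428881 [433.6  45.6  15. ] [435.2  46.   15. ]
short cap [484.8 -66.7  12.9] 1.690860598188978 [485.4 -66.7  15. ] [483.3 -68.9  15. ]
short base [443.7 -64.2  14.3] 1.076202632251649 [443.1 -64.   15. ] [444.  -64.9  15. ]
pot [484.1 167.6  62. ]
screen side [376.6 330.2   0. ]
screen side [361.8 164.7 100. ]
screen side [347.   -0.7 200. ]
[366.7 314.3   0. ] [365.9 261.7 200. ]
```

Call:
{"api": "arm_command", "payload": {"moves": [{"linear": [0, 0, 0], "spin": -0.033}, {"linear": [0, 0, 0], "spin": -0.033}, {"linear": [0, 0, 0], "spin": -0.033}, {"linear": [0, -0.4, 0], "spin": 0}, {"linear": [0, -0.5, 0], "spin": 0}, {"linear": [0, -0.5, 0], "spin": 0}, {"linear": [0, -0.5, 0], "spin": 0}, {"linear": [0, -0.5, 0], "spin": 0}, {"linear": [0, -0.4, 0], "spin": 0}, {"linear": [0, 0, 0], "spin": 0}], "fingers": 1}}

```text
clock: 1.1
tcp_pos: [200.9, 362.9, 222.6]
tool_rot: [0.0, 0.014, 1.0, -0.0]
force: [0.6, -0.5, 0.5]
grip_width: 14.9
```

```bash
python3 - <<'E'
from h import *
np.set_printoptions(precision=1,suppress=True)
o=ctrl.observe()
print(o["tcp_pos"],o["joint_positions"],o["tool_rot"],o["grip_width"])
for p in [(321,187),(340,190),(300,185),(285,165),(351,186)]: print(p,onz("top",*p,0),onz("top",*p,150))
E
```

```text
[200.9 362.9 222.6] [-1.1 -0.1 -0.1  2.  -0.   1.3  0.4] [ 0.  0.  1. -0.] 14.924959538900591
(321, 187) [550.1 -79.6   0. ] [525.9 -68.5 150. ]
(340, 190) [ 541.8 -125.7    0. ] [ 518.7 -108.7  150. ]
(300, 185) [556.  -28.4   0. ] [531.1 -23.9 150. ]
(285, 165) [606.4   7.4   0. ] [575.    7.3 150. ]
(351, 186) [ 551.1 -152.8    0. ] [ 526.8 -132.3  150. ]
```

Call:
{"api": "arm_command", "payload": {"moves": [{"linear": [-0.2, -0.45, 0], "spin": 0}, {"linear": [-0.2, -0.45, 0], "spin": 0}, {"linear": [-0.2, -0.45, 0], "spin": 0}, {"linear": [-0.29, -0.4, 0], "spin": 0}, {"linear": [-0.29, -0.4, 0], "spin": 0}, {"linear": [-0.29, -0.4, 0], "spin": 0}, {"linear": [-0.45, -0.4, 0], "spin": 0}, {"linear": [-0.45, -0.4, 0], "spin": 0}, {"linear": [-0.45, -0.3, 0], "spin": 0}, {"linear": [0, 0, 0], "spin": 0}]}}

```text
clock: 2.1
tcp_pos: [422.0, 65.3, 222.6]
tool_rot: [0.001, 0.015, 1.0, -0.001]
force: [-0.5, 0.3, 0.3]
grip_width: 0.6
```

```bash
python3 - <<'E'
from h import *
np.set_printoptions(precision=3,suppress=True)
o=ctrl.observe()
print(o["tcp_pos"],o["joint_positions"],o["tool_rot"],o["grip_width"],o["force"])
E
```

```text
[421.957  65.294 222.634] [-0.825 -0.163  0.515  1.97   0.085  1.313  1.203] [ 0.001  0.015  1.    -0.001] 0.5537886567318598 [-0.509  0.342  0.253]
```

Call:
{"api": "arm_command", "payload": {"moves": [{"linear": [-0.27, -0.07, 0.3], "spin": 0}, {"linear": [-0.26, -0.07, 0.5], "spin": 0}, {"linear": [0, 0, 0.5], "spin": 0}, {"linear": [0, 0, 0.5], "spin": 0}, {"linear": [0, 0, 0.4], "spin": 0}, {"linear": [0, 0, 0], "spin": 0}, {"linear": [0, 0, 0], "spin": 0}]}}

```text
clock: 2.8
tcp_pos: [460.9, 56.7, 47.0]
tool_rot: [-0.0, 0.012, 1.0, -0.0]
force: [0.6, -0.4, 0.8]
grip_width: 0.4
```

```bash
python3 - <<'E'
from workcell import ctrl
import cv2
o=ctrl.observe();print(o["tcp_pos"],o["force"])
for n,(a,b,c,d) in {"side":(190,345,200,340),"top":(180,265,195,385)}.items():
    f=3.8 if n=="side" else 4.2
    cv2.imwrite(f"pics/{n}1.png",cv2.resize(ctrl.read_camera(n)[a:b,c:d,::-1],None,fx=f,fy=f,interpolation=cv2.INTER_CUBIC))
E
```

```text
[460.88725369  56.69389651  47.02584421] [ 0.57267224 -0.36843896  0.79218402]
```

View pics/side1.png

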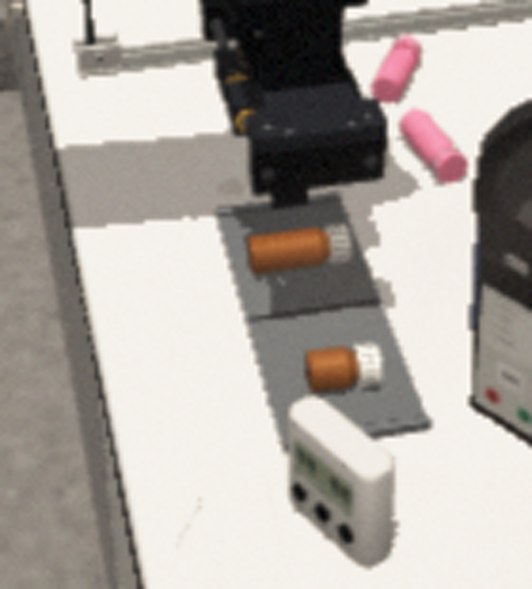

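View pics/top1.png

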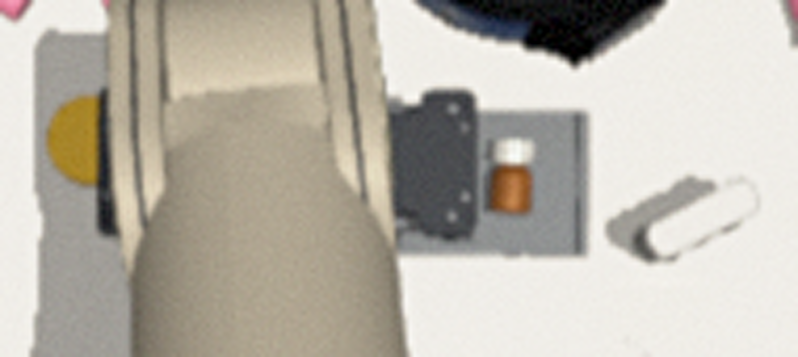

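The tip shows at about (290,200) in the side crop, over the left part of the long vial's middle. Nothing else has moved. Now I'll come down slowly until it touches.

Call:
{"api": "arm_command", "payload": {"moves": [{"linear": [-0.045, -0.08, 0.1], "spin": 0}, {"linear": [0, 0, 0.08], "spin": 0}, {"linear": [0, 0, 0.03], "spin": 0}, {"linear": [0, 0, 0], "spin": 0}]}}

```text
clock: 3.3
tcp_pos: [464.2, 50.3, 30.0]
tool_rot: [0.0, 0.012, 1.0, 0.0]
force: [-1.1, -0.4, 0.3]
grip_width: 0.5
```

Call:
{"api": "arm_command", "payload": {"moves": [{"linear": [0, 0, 0.015], "spin": 0}, {"linear": [0, 0, 0], "spin": 0}, {"linear": [0, 0, 0], "spin": 0}]}}

```text
clock: 3.6
tcp_pos: [464.3, 50.1, 28.7]
tool_rot: [0.0, 0.012, 1.0, 0.0]
force: [0.6, -0.0, 0.4]
grip_width: 0.1
```

Call:
{"api": "arm_command", "payload": {"moves": [{"linear": [0, 0, 0.015], "spin": 0}, {"linear": [0, 0, 0], "spin": 0}, {"linear": [0, 0, 0], "spin": 0}]}}

```text
clock: 3.9
tcp_pos: [464.4, 50.0, 27.4]
tool_rot: [0.0, 0.012, 1.0, 0.0]
force: [-0.6, 0.2, 1.5]
grip_width: 0.5
```

Call:
{"api": "arm_command", "payload": {"moves": [{"linear": [0, 0, 0.008], "spin": 0}, {"linear": [0, 0, 0], "spin": 0}, {"linear": [0, 0, 0], "spin": 0}]}}

```text
clock: 4.2
tcp_pos: [464.5, 50.1, 27.2]
tool_rot: [0.0, 0.012, 1.0, 0.0]
force: [-2.7, 0.1, 9.5]
grip_width: 0.5
```

Call:
{"api": "arm_command", "payload": {"moves": [{"linear": [0, 0, 0.005], "spin": 0}, {"linear": [0, 0, 0], "spin": 0}, {"linear": [0, 0, 0], "spin": 0}]}}

```text
clock: 4.5
tcp_pos: [464.5, 50.2, 27.1]
tool_rot: [0.0, 0.012, 1.0, 0.0]
force: [-5.5, -0.3, 15.9]
grip_width: 0.4
```

Call:
{"api": "arm_command", "payload": {"moves": [{"linear": [0, 0, -0.006], "spin": 0}, {"linear": [0, -0.02, 0], "spin": 0}, {"linear": [0, -0.03, 0], "spin": 0}, {"linear": [0, -0.03, 0], "spin": 0}, {"linear": [0, -0.03, 0], "spin": 0}, {"linear": [0, -0.03, 0], "spin": 0}, {"linear": [0, -0.03, 0], "spin": 0}, {"linear": [0, -0.02, 0], "spin": 0}, {"linear": [0, 0, 0], "spin": 0}, {"linear": [0, 0, 0], "spin": 0}]}}

```text
clock: 5.5
tcp_pos: [464.2, 34.8, 27.2]
tool_rot: [0.0, 0.013, 1.0, 0.0]
force: [-1.8, 0.3, 8.9]
grip_width: 0.4
```

```bash
cat > look.py <<'E'
from workcell import ctrl
import cv2,sys
k=sys.argv[1]
o=ctrl.observe();print(o["clock"],o["tcp_pos"],o["force"])
for n,(a,b,c,d) in {"side":(190,345,200,340),"top":(195,250,195,385)}.items():
    if n not in sys.argv[2:]: continue
    f=3.8 if n=="side" else 4.2
    cv2.imwrite(f"pics/{n}{k}.png",cv2.resize(ctrl.read_camera(n)[a:b,c:d,::-1],None,fx=f,fy=f,interpolation=cv2.INTER_CUBIC))
E
python3 look.py 2 side
```

```text
5.5 [464.18743758  34.76583179  27.23447761] [-1.79690212  0.33750754  8.9276795 ]
```

View pics/side2.png

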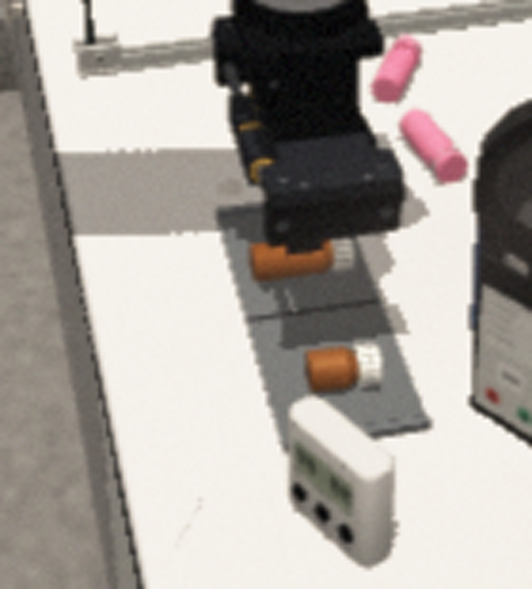

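The long vial rolled with the tip: in the side crop it moved from row 248 to 258, about 7.6 mm, and stayed parallel. I'll finish this stroke, lift and go back for the next.

Call:
{"api": "arm_command", "payload": {"moves": [{"linear": [0, -0.02, 0], "spin": 0}, {"linear": [0, -0.03, 0], "spin": 0}, {"linear": [0, -0.03, 0], "spin": 0}, {"linear": [0, -0.03, 0], "spin": 0}, {"linear": [0, -0.03, 0], "spin": 0}, {"linear": [0, -0.02, 0], "spin": 0}, {"linear": [0, -0.01, 0], "spin": 0}, {"linear": [0, 0, 0], "spin": 0}, {"linear": [0, 0, 0], "spin": 0}, {"linear": [0, 0, 0], "spin": 0}]}}

```text
clock: 6.55
tcp_pos: [463.6, 21.3, 26.8]
tool_rot: [0.0, 0.012, 1.0, 0.0]
force: [0.0, -0.4, 2.3]
grip_width: 0.7
```

Call:
{"api": "arm_command", "payload": {"moves": [{"linear": [0, 0, -0.03], "spin": 0}, {"linear": [0, 0, -0.07], "spin": 0}, {"linear": [0, 0, 0], "spin": 0}, {"linear": [0, 0, 0], "spin": 0}]}}

```text
clock: 6.95
tcp_pos: [463.5, 21.3, 34.9]
tool_rot: [0.0, 0.012, 1.0, 0.0]
force: [0.7, -0.0, -0.5]
grip_width: 0.7
```

```bash
python3 look.py 3 side
```

```text
6.95 [463.50652473  21.31011062  34.8963615 ] [ 0.6859659  -0.00907954 -0.46614696]
```

View pics/side3.png

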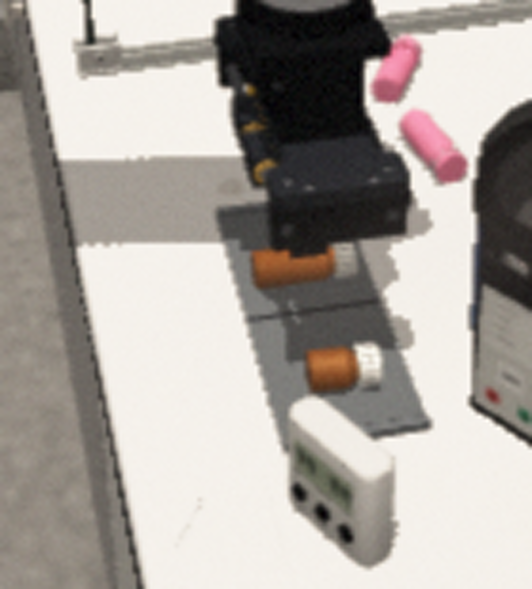

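```bash
python3 - <<'E'
from h import *
for p in [(252,254),(346,243),(255,270),(352,260)]: print(onz("side",*S(*p),15).round(1))
E
```

```text
[435.2  46.   15. ]
[494.4  42.4  15. ]
[433.7  30.3  15. ]
[493.6  25.2  15. ]
```

Call:
{"api": "arm_command", "payload": {"moves": [{"linear": [0, 0.1, 0], "spin": 0}, {"linear": [0, 0.1, 0], "spin": 0}, {"linear": [0, 0, 0.05], "spin": 0}, {"linear": [0, 0, 0.03], "spin": 0}, {"linear": [0, 0, 0.018], "spin": 0}, {"linear": [0, 0, 0], "spin": 0}, {"linear": [0, 0, 0], "spin": 0}]}}

```text
clock: 7.7
tcp_pos: [463.8, 37.1, 27.2]
tool_rot: [-0.0, 0.013, 1.0, 0.0]
force: [-3.4, 1.0, 8.2]
grip_width: 0.4
```

Call:
{"api": "arm_command", "payload": {"moves": [{"linear": [0, -0.02, 0], "spin": 0}, {"linear": [0, -0.04, 0], "spin": 0}, {"linear": [0, -0.04, 0], "spin": 0}, {"linear": [0, -0.05, 0], "spin": 0}, {"linear": [0, -0.05, 0], "spin": 0}, {"linear": [0, -0.05, 0], "spin": 0}, {"linear": [0, -0.05, 0], "spin": 0}, {"linear": [0, -0.03, 0], "spin": 0}, {"linear": [0, -0.02, 0], "spin": 0}, {"linear": [0, 0, 0], "spin": 0}]}}

```text
clock: 8.7
tcp_pos: [463.3, 8.9, 26.9]
tool_rot: [0.0, 0.013, 1.0, -0.0]
force: [-0.2, -0.3, 1.9]
grip_width: 0.8
```

Call:
{"api": "arm_command", "payload": {"moves": [{"linear": [0, 0, 0], "spin": 0}, {"linear": [0, 0, -0.03], "spin": 0}, {"linear": [0, 0, -0.07], "spin": 0}, {"linear": [0, 0, 0], "spin": 0}, {"linear": [0, 0, 0], "spin": 0}]}}

```text
clock: 9.2
tcp_pos: [463.4, 9.4, 35.1]
tool_rot: [0.0, 0.012, 1.0, 0.0]
force: [-1.1, -0.2, -0.2]
grip_width: 0.6
```

```bash
python3 look.py 4 side
```

```text
9.2 [463.38503387   9.35006337  35.13700159] [-1.10879772 -0.24222439 -0.2427238 ]
```

View pics/side4.png

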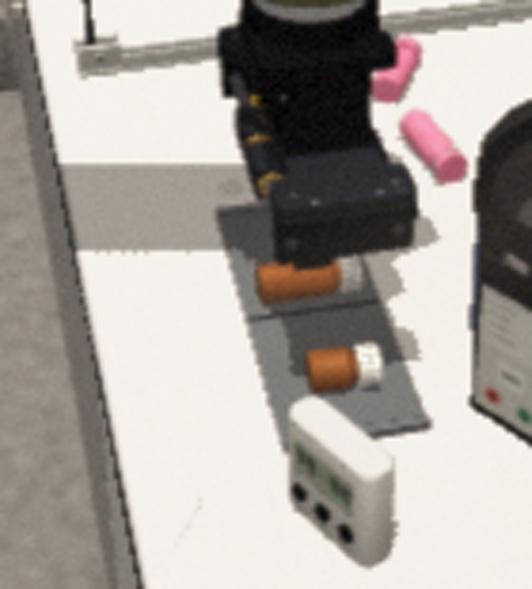

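```bash
python3 - <<'E'
from h import *
for p in [(260,285),(358,274)]: print(onz("side",*S(*p),15).round(1))
E
```

```text
[433.6  15.6  15. ]
[493.6  11.2  15. ]
```

Call:
{"api": "arm_command", "payload": {"moves": [{"linear": [0, 0.08, 0], "spin": 0}, {"linear": [0, 0.08, 0], "spin": 0}, {"linear": [0, 0, 0.05], "spin": 0}, {"linear": [0, 0, 0.03], "spin": 0}, {"linear": [0, 0, 0.02], "spin": 0}, {"linear": [0, 0, 0], "spin": 0}, {"linear": [0, 0, 0], "spin": 0}]}}

```text
clock: 9.95
tcp_pos: [463.4, 21.9, 27.2]
tool_rot: [-0.0, 0.013, 1.0, 0.0]
force: [-3.7, 0.4, 10.6]
grip_width: 0.5
```

Call:
{"api": "arm_command", "payload": {"moves": [{"linear": [0, -0.02, 0], "spin": 0}, {"linear": [0, -0.04, 0], "spin": 0}, {"linear": [0, -0.04, 0], "spin": 0}, {"linear": [0, -0.05, 0], "spin": 0}, {"linear": [0, -0.05, 0], "spin": 0}, {"linear": [0, -0.05, 0], "spin": 0}, {"linear": [0, -0.03, 0], "spin": 0}, {"linear": [0, -0.02, 0], "spin": 0}, {"linear": [0, -0.01, 0], "spin": 0}, {"linear": [0, 0, 0], "spin": 0}]}}

```text
clock: 10.95
tcp_pos: [463.0, -2.9, 26.9]
tool_rot: [0.0, 0.012, 1.0, -0.0]
force: [0.2, 0.1, 2.8]
grip_width: 0.6
```

Call:
{"api": "arm_command", "payload": {"moves": [{"linear": [0, 0, 0], "spin": 0}, {"linear": [0, 0, -0.03], "spin": 0}, {"linear": [0, 0, -0.17], "spin": 0}, {"linear": [0, 0, -0.5], "spin": 0}, {"linear": [0, 0, -0.5], "spin": 0}, {"linear": [0, 0.5, -0.3], "spin": 0}, {"linear": [0, 0.5, 0], "spin": 0}, {"linear": [0, 0.5, 0], "spin": 0}, {"linear": [0, 0.2, 0], "spin": 0}, {"linear": [0, 0, 0], "spin": 0}]}}

```text
clock: 11.95
tcp_pos: [465.9, 135.5, 146.7]
tool_rot: [-0.0, 0.01, 1.0, -0.0]
force: [0.0, -0.1, 0.3]
grip_width: 0.8
```

```bash
python3 look.py 5 side top
```

```text
11.95 [465.85755419 135.46851097 146.69773924] [ 0.02523917 -0.07591892  0.31986107]
```

View pics/side5.png

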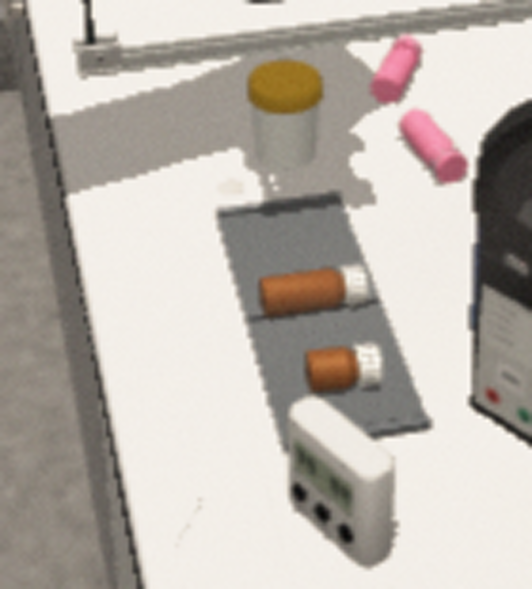

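View pics/top5.png

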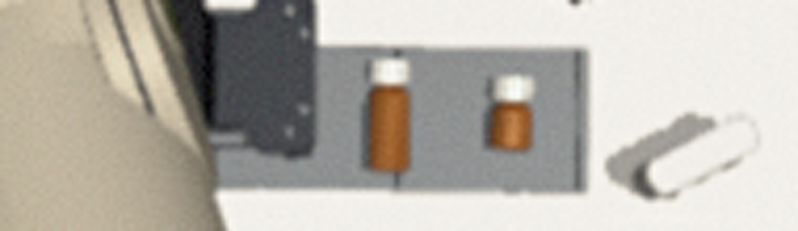

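```bash
cat > meas.py <<'E'
from h import *
import cv2
im=ctrl.read_camera("top").astype(float)
R,G,B=im[...,0],im[...,1],im[...,2]
rows=range(211,236)
pts=[]
for r in rows:
    seg=slice(279,302); c=np.arange(279,302)
    w=np.clip((R-B)[r,seg]-15,0,None) if r>=217 else np.clip(G[r,seg]-150,0,None)
    if w.sum()>150: pts.append((r,(w*c).sum()/w.sum()))
P=np.array([onz("top",c,r,15+ (3 if r<217 else 3))[:2] for r,c in pts])
f=np.polyfit(P[:,0],P[:,1],1);print("vial: slope",f[0],"y at 463",np.polyval(f,463), "x range",P[:,0].min(),P[:,0].max(),len(P))
L=[]
for r in list(range(207,209))+list(range(237,240)):
    s=slice(282,298);c=np.arange(282,298);g=im[r,s].sum(1);w=np.clip(np.median(g)-g-25,0,None);print(r,(w*c).sum()/max(w.sum(),1),w.sum())
    if w.sum()>40:L.append(onz("top",(w*c).sum()/w.sum(),r,3)[:2])
print(np.round(L,1))
E
python3 meas.py
```

```text
vial: slope -0.03497365397919842 y at 463 3.919605492414714 x range 432.9162693307982 490.5259744277759 23
207 289.3044982698962 144.5
208 289.2391304347826 69.0
237 289.11176470588236 170.0
238 289.0289855072464 138.0
239 289.06849315068496 73.0
[[501.9  -1.2]
 [499.5  -1. ]
 [428.9   0.6]
 [426.5   0.9]
 [424.1   0.8]]
```

```bash
python3 - <<'E'
from h import *
import cv2
im=cv2.imread("pics/top0.png").astype(float)
L=[]
for r in range(207,239):
    c=np.arange(282,298);g=im[r,282:298].sum(1);w=np.clip(np.median(g)-g-25,0,None);L.append(onz("top",(w*c).sum()/w.sum(),r,3)[:2])
L=np.array(L);f=np.polyfit(L[:,0],L[:,1],1);print(f,np.polyval(f,463),np.std(L[:,1]-np.polyval(f,L[:,0])))
E
```

```text
[-0.02038787  9.3263664 ] -0.11321635547800746 0.12742906657587744
```

Call:
{"api": "arm_command", "payload": {"moves": [{"linear": [0, -0.5, 0], "spin": 0}, {"linear": [0, -0.5, 0], "spin": 0}, {"linear": [0, -0.4, 0.3], "spin": 0}, {"linear": [0, -0.22, 0.5], "spin": 0}, {"linear": [0, 0, 0.5], "spin": 0}, {"linear": [0, 0, 0.1], "spin": 0}, {"linear": [0, 0, 0.05], "spin": 0}, {"linear": [0, 0, 0.03], "spin": 0}, {"linear": [0, 0, 0], "spin": 0}, {"linear": [0, 0, 0], "spin": 0}]}}

```text
clock: 13.1
tcp_pos: [463.9, 4.0, 29.6]
tool_rot: [0.001, 0.012, 1.0, 0.0]
force: [-0.3, -0.4, -0.2]
grip_width: 0.4
```

Call:
{"api": "arm_command", "payload": {"moves": [{"linear": [0, 0, 0.02], "spin": 0}, {"linear": [0, 0, 0.012], "spin": 0}, {"linear": [0, 0, 0], "spin": 0}, {"linear": [0, 0, 0], "spin": 0}]}}

```text
clock: 13.5
tcp_pos: [463.9, 3.9, 27.1]
tool_rot: [0.001, 0.012, 1.0, 0.001]
force: [-4.6, -0.2, 15.0]
grip_width: -0.1
```

Call:
{"api": "arm_command", "payload": {"moves": [{"linear": [0, 0, -0.004], "spin": 0}, {"linear": [0, -0.01, 0], "spin": 0}, {"linear": [0, -0.02, 0], "spin": 0}, {"linear": [0, -0.02, 0], "spin": 0}, {"linear": [0, -0.02, 0], "spin": 0}, {"linear": [0, -0.02, 0], "spin": 0}, {"linear": [0, -0.01, 0], "spin": 0}, {"linear": [0, 0, 0], "spin": 0}, {"linear": [0, 0, 0], "spin": 0}, {"linear": [0, 0, 0], "spin": 0}]}}

```text
clock: 14.5
tcp_pos: [463.7, -4.4, 27.1]
tool_rot: [0.001, 0.012, 1.0, 0.0]
force: [-1.3, -0.2, 9.1]
grip_width: 0.6
```

Call:
{"api": "arm_command", "payload": {"moves": [{"linear": [0, 0, -0.01], "spin": 0}, {"linear": [0, 0, -0.02], "spin": 0}, {"linear": [0, 0, -0.17], "spin": 0}, {"linear": [0, 0, -0.5], "spin": 0}, {"linear": [0, 0, -0.5], "spin": 0}, {"linear": [0, 0.5, -0.3], "spin": 0}, {"linear": [0, 0.5, 0], "spin": 0}, {"linear": [0, 0.5, 0], "spin": 0}, {"linear": [0, 0.2, 0], "spin": 0}, {"linear": [0, 0, 0], "spin": 0}]}}

```text
clock: 15.5
tcp_pos: [465.9, 133.8, 146.1]
tool_rot: [-0.0, 0.01, 1.0, -0.0]
force: [0.2, -0.8, -0.8]
grip_width: 0.7
```

```bash
python3 look.py 6 side top; python3 meas.py
```

```text
15.5 [465.85874564 133.81239192 146.11808791] [ 0.21841159 -0.83317935 -0.84584702]
vial: slope -0.03272745762112618 y at 463 -0.002626838211547522 x range 432.84737344171384 490.45192363982534 23
207 289.18823529411765 127.5
208 289.0 55.5
237 289.09411764705885 170.0
238 289.14728682170545 129.0
239 289.10869565217394 92.0
[[ 5.019e+02 -9.000e-01]
 [ 4.995e+02 -4.000e-01]
 [ 4.289e+02  7.000e-01]
 [ 4.265e+02  6.000e-01]
 [ 4.241e+02  7.000e-01]]
```

View pics/side6.png

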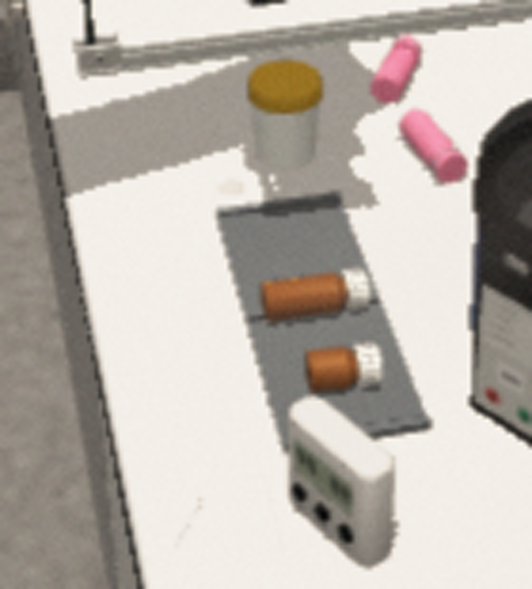

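View pics/top6.png

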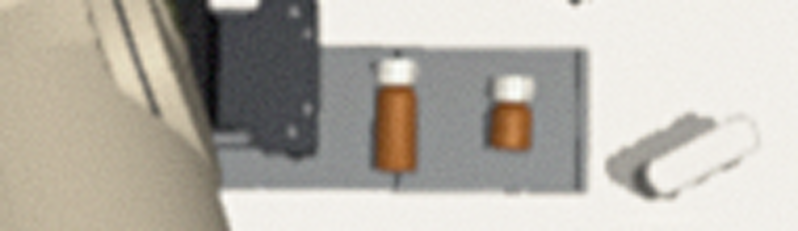

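Call:
{"api": "arm_command", "payload": {"moves": [{"linear": [0, 0, 0], "spin": 0}, {"linear": [0, 0, 0], "spin": 0}, {"linear": [0, 0, 0], "spin": 0}, {"linear": [0, 0, 0], "spin": 0}, {"linear": [0, 0, 0], "spin": 0}]}}

```text
clock: 16.15
tcp_pos: [466.3, 131.4, 146.3]
tool_rot: [-0.0, 0.013, 1.0, 0.0]
force: [-0.7, 0.5, -0.1]
grip_width: 0.4
```

```bash
python3 meas.py | head -1; python3 -c "
from workcell import ctrl
print(ctrl.sign_off())"
```

```text
vial: slope -0.032012908219357226 y at 463 0.006304351651083451 x range 432.8488770204376 490.4520653997455 23
the job is handed in; nothing more can be done
None
```

The long vial now lies along the line, centred on it and at rest. I handed the job in at about 16 s.

I passed the arm in front of the screen edge and rolled the vial about 45 mm with closed fingertips on its top. It took three strokes and a 4 mm trim, pressing at 16 N at most in the readings. Then I raised the tool clear to about 146 mm.

- **Across the line:** the vial's axis is at y ≈ 0.0 mm and the line at y ≈ −0.1 mm (both at x = 463 mm), measured from the top camera. The camera calibration itself is only good to about 2 mm.
- **Angle:** the vial's direction differs from the line's by about 0.01 rad.
- **Along the line:** I measured the vial about 1 mm past the line's middle at the start. Rolling can't change that, and I didn't measure it again.
- **At rest:** two measurements 0.65 s apart agreed to within 0.01 mm.
- **Other items:** the short vial, pot and timer look unmoved in the last pictures. In the last top picture the arm hid the pot, so that one was checked from the side view only.
- **Disagreement:** the side camera put the vial's ends up to about 2 mm from the top camera's readings and showed more tilt. The tilt appeared before the vial was touched, so I trusted the top camera.

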